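Bed the proud stones of an inlay flower

TASK

In the stone flower on the orange-faced marble panel, the round centre and some of the blue petals are not fully bedded: the centre stands proud and those petals are cocked up at one end. Press every such piece down, firmly but without hammering the marble, until it is fully home, level with the pieces that already are. Leave the whetstone and the scriber lying on the panel where they are.

Things in the scene. Friction and masses are not known exactly. Their poses are not given: they have to be found in the camera images.
- panel: Octagonal marble panel, 280 mm across the flats, orange top, fixed on a wooden board, at any turn. Origin: centre of the board's underside, on the table; z up. The orange face is 46 mm above it. On it, centred, is the stone flower: a round centre and six petals 60 degrees apart. The panel and stones must not take more than 60 N.
- centre_top (a point): Middle of the top of the round white marble centre piece, 40 mm across. When fully home its top is 2 mm above the orange face (48 mm above the panel's origin); it may stand 6 to 12 mm higher. It then slides straight down in its pocket against some 5 N of friction, to a hard stop, and stays where it is left.
- petal_1_inner (a point): Point on the top of dark blue stone petal 1, near its inner end (round end 16 mm wide, 8 mm from the end, 38 mm from the flower's middle). Petals: 54 mm long, numbered anticlockwise. Home, both points are 48 mm above the panel's origin. Any petal may be cocked: one end 6 to 13 mm higher, the other end down.
- petal_1_outer (a point): Point on the top of dark blue stone petal 1, near its outer end (round end 26 mm wide, 12 mm from the end, 72 mm from the flower's middle). Pressed near its raised end, a cocked petal turns down about its low end against some 5 N of friction (more if pressed nearer the low end), to a hard stop, and stays where it is left.
- petal_2_inner (a point): Point on the top of dark blue stone petal 2, near its inner end (round end 16 mm wide, 8 mm from the end, 38 mm from the flower's middle). As petal 1.
- petal_2_outer (a point): Point on the top of dark blue stone petal 2, near its outer end (round end 26 mm wide, 12 mm from the end, 72 mm from the flower's middle). As petal 1.
- petal_3_inner (a point): Point on the top of dark blue stone petal 3, near its inner end (round end 16 mm wide, 8 mm from the end, 38 mm from the flower's middle). As petal 1.
- petal_3_outer (a point): Point on the top of dark blue stone petal 3, near its outer end (round end 26 mm wide, 12 mm from the end, 72 mm from the flower's middle). As petal 1.
- petal_4_inner (a point): Point on the top of dark blue stone petal 4, near its inner end (round end 16 mm wide, 8 mm from the end, 38 mm from the flower's middle). As petal 1.
- petal_4_outer (a point): Point on the top of dark blue stone petal 4, near its outer end (round end 26 mm wide, 12 mm from the end, 72 mm from the flower's middle). As petal 1.
- petal_5_inner (a point): Point on the top of dark blue stone petal 5, near its inner end (round end 16 mm wide, 8 mm from the end, 38 mm from the flower's middle). As petal 1.
- petal_5_outer (a point): Point on the top of dark blue stone petal 5, near its outer end (round end 26 mm wide, 12 mm from the end, 72 mm from the flower's middle). As petal 1.
- petal_6_inner (a point): Point on the top of dark blue stone petal 6, near its inner end (round end 16 mm wide, 8 mm from the end, 38 mm from the flower's middle). As petal 1.
- petal_6_outer (a point): Point on the top of dark blue stone petal 6, near its outer end (round end 26 mm wide, 12 mm from the end, 72 mm from the flower's middle). As petal 1.
- whetstone: Loose grey whetstone, 60 x 22 x 12 mm, lying on the panel's rim about 116 mm from its middle. Origin: centre of its underside. To be left alone.
- scriber: Loose steel scriber with wooden handle, about 90 mm long, 8 mm high, lying on the panel's rim on the side across from the whetstone, about 116 mm from its middle. Origin: on its underside at mid-length. To be left alone.

How it is judged:
At the end, for the whole second after the job is handed in: The top of the round centre, and both ends of all six petals, are less than 2 mm above their fully home height (less than 50 mm above the panel's origin) (z of each of centre_top, petal_1_inner, petal_1_outer, petal_2_inner, petal_2_outer, petal_3_inner, petal_3_outer, petal_4_inner, petal_4_outer, petal_5_inner, petal_5_outer, petal_6_inner, petal_6_outer in the frame of panel below 0.05 m); the robot touches nothing.
It fails at once if the whetstone is pushed more than 15 mm from its place (distance of whetstone from where it was at the start of the episode above 0.015 m).
It fails at once if the scriber is pushed more than 15 mm from its place (distance of scriber from where it was at the start of the episode above 0.015 m).
It fails at once if the panel or its stones take more than 60 N (contact force between panel and anything else above 60 N).
It also fails if it takes over 42 s, if anything falls off the work surface, if the arm or the gripper's body presses on something with over 40 N, if the wrist force passes 120 N, or if a joint passes its speed limit or range.

ROBOT

A 6-joint arm with a two-finger parallel gripper is mounted at the origin on the work surface. World frame = base frame: x ahead of the robot, y to its left, z up, the work surface at z = 0. Lengths are in m, angles in rad, forces in N, time in s.
With the tool pointing down it reaches from about 0.3 to 0.775 m from the base axis. Payload 14.6 kg.
Tool frame: the origin (TCP) lies midway between the tips of the shut fingers; the grasp point (between the pads) lies 19 mm behind it; z points along the fingers, y is the line along which they close (so a half turn about z gives the same grasp; the last joint's range is limited). The gripper opens to 85 mm and grips with 20 to 120 N. Pads are 22 mm wide; open, the fingers measure 114 mm over their backs; the gripper's body (76 mm by 85 mm) begins 54 mm behind the grasp point. The pads swing forward as they close: fully open they stand 13 mm farther back than shut.
Start: joints at [1.255, 0.3, 1.521, -0, 1.321, -0.067], TCP at [0.135, 0.533, 0.231] pointing down, gripper open.
Joint ranges: [-3.03, 3.03], [-0.79, 2.21], [0.23, 2.52], [-1.04, 4.18], [0, 3.07], [-2.55, 2.55]. Speed limits (rad/s): [2.22, 2.22, 2.57, 3.14, 3.14, 3.14].

INTERFACE

Orientations are given as [roll, pitch, yaw] about the fixed x, y, z axes, in that order (R = Rz(yaw) Ry(pitch) Rx(roll)).
In Python, from workcell import robot, solve_ik, observe, optics gives the robot as it stands. Calls block until the motion is done:
- robot.move_pose(position, orientation): joint-space move of the TCP to a pose.
- robot.movel(position, ori=None, feed=0.15): straight line of the TCP; ori=None keeps the orientation; feed is the mean speed in m/s.
- robot.move_j(angles): joint-space move.
- robot.move_gripper(opening): finger opening in m; the grip force is fixed at half the most; returns when the fingers have stopped.
- robot.pause(seconds).
- solve_ik(position, orientation): joint angles nearest the present ones, or None.
- observe(): the state.
- optics.snapshot(name): name is "side" or "top" or "wrist"; returns a dict with "frame" (400x640x3 uint8, red, green, blue), "z_map" (400x640 float32, m along the optical axis (not along the pixel's ray), 0 where there is no reading), "camera_matrix" (3x3 intrinsics, pixels), "D" ([k1, k2, p1, p2, k3] as OpenCV has them; the pictures are not rectified), "rvec" (rotation vector, rad) and "tvec" (3), from world to camera coordinates, as OpenCV has them. Camera axes: x right, y down, z forward; pixel columns grow to the right and rows downward; lengths in m; the calibration is good to about 2 mm. A picture is of the moment at which its call begins.
A pose or a line that the arm cannot do raises robot.IKError and nothing moves.
- robot.sign_off(): hands the job in; it is judged then, once.
The state is a dict: "clock": time; "joint_positions": joint angles; "qvel": joint speeds; "joint_efforts": joint torques, N m; "position": TCP position; "eef_rot": TCP orientation; "ft_force": force on the tool from outside, world axes, zero at the start; "ft_torque": the same for the moment, N m; "finger_gap": finger opening in m; "finger_force": force on a finger pad.
Only numpy, scipy, OpenCV 4.12 (cv2) and the standard library are available. Lean on these libraries where they do the work, as an engineer would, in place of code of your own. Each camera call takes 0.05 s, during which the arm holds its last target. There are 200 camera calls.

## Working session

There is one attempt and no reset: what is moved stays moved. The work goes in short steps, each a Python script; the robot and the scene stay as the last script left them, time stands still between calls to the robot, and variables do not carry over. Pictures are saved under pics/ and viewed, at most 10 in all, crops included, and the job is handed in when it is done.

```bash
mkdir -p pics; cat > h.py <<'E'
import numpy as np, cv2
from workcell import robot, solve_ik, observe, optics
def cloud(s):
    z=s["z_map"].astype(float);K=s["camera_matrix"];h,w=z.shape
    u,v=np.meshgrid(np.arange(w),np.arange(h))
    p=cv2.undistortPoints(np.stack([u,v],-1).reshape(-1,1,2).astype(np.float32),K,np.array(s["D"])).reshape(h,w,2)
    c=np.dstack([p*z[...,None],z]); R=cv2.Rodrigues(np.array(s["rvec"],float))[0]
    P=(c-np.array(s["tvec"]).reshape(3))@R
    P[z==0]=np.nan
    return P
E
python3 - <<'E'
from h import *
for n in ["top","side"]:
    s=optics.snapshot(n); cv2.imwrite(f"pics/{n}0.png",s["frame"][...,::-1]); np.save(n+".npy",s,allow_pickle=True)
    R=cv2.Rodrigues(np.array(s["rvec"],float))[0]; print(n,-R.T@np.array(s["tvec"]).reshape(3),R[2])
    P=cloud(s); hsv=cv2.cvtColor(s["frame"],cv2.COLOR_RGB2HSV)
    m=cv2.inRange(hsv,(5,120,80),(22,255,255))>0
    print(m.sum(),np.nanmedian(P[m],0),np.isnan(P[m]).mean())
print(observe()["clock"],observe()["ft_force"])
E
```

```text
top [0.42473273 0.03812155 0.74752091] [ 0.18929283  0.02643461 -0.98156479]
223341 [ 0.52735717  0.06264513 -0.00053987] 0.004114784119351127
side [ 0.45029697 -0.49155543  0.4553293 ] [ 0.16976671  0.7954974  -0.58168991]
158890 [0.47299845 0.0537446  0.00203769] 0.0040908804833532635
0.1 [-0.54389813 -0.19210769  1.21126599]
```

View pics/top0.png

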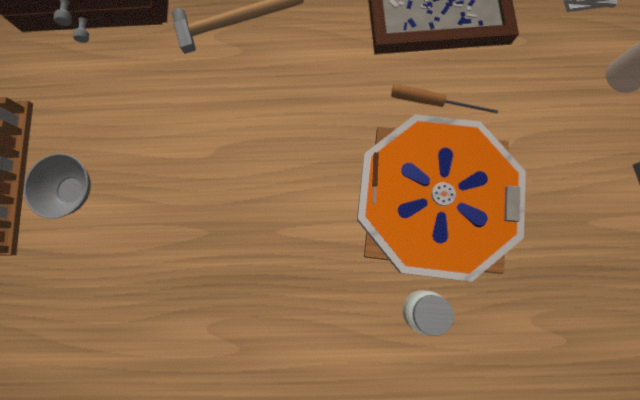

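View pics/side0.png

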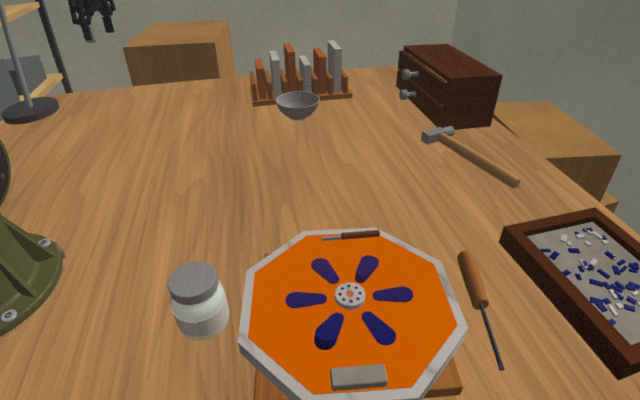

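The top view shows the panel centred near (443,195), with six blue petals round it, the scriber at (376,177), the whetstone at (514,203) and a jar at (430,313). In the side view the flower centre is near (349,294), and the petal at (328,333) is clearly cocked.

```bash
cat > m.py <<'E'
from h import *
def measure(s,near=None):
    P=cloud(s); hsv=cv2.cvtColor(s["frame"],cv2.COLOR_RGB2HSV)
    ok=~np.isnan(P[...,0])
    if near is not None: ok&=np.hypot(P[...,0]-near[0],P[...,1]-near[1])<.15
    org=(cv2.inRange(hsv,(5,235,150),(20,255,255))>0)&ok
    n,l,st,c=cv2.connectedComponentsWithStats(org.astype(np.uint8)); org=l==1+st[1:,4].argmax()
    Q=P[org]; A=np.c_[Q[:,:2],np.ones(len(Q))]
    for _ in range(3):
        co=np.linalg.lstsq(A,Q[:,2],rcond=None)[0]; r=Q[:,2]-A@co; k=abs(r)<.004; A,Q=A[k],Q[k]
    ctr=np.array(cv2.fitEllipse(cv2.convexHull(Q[:,:2].astype(np.float32)))[0])
    print("plane",co,"std",r.std(),"hullctr",ctr, "z there",co@[*ctr,1])
    H=P[...,2]-(P[...,:2]@co[:2]+co[2])
    blue=(cv2.inRange(hsv,(110,120,30),(130,255,255))>0)&ok&(np.hypot(P[...,0]-ctr[0],P[...,1]-ctr[1])<.1)
    n,l,st,c=cv2.connectedComponentsWithStats(blue.astype(np.uint8))
    cs=[P[l==i] for i in range(1,n) if st[i,4]>60]
    out=[]
    for i in range(1,n):
        if st[i,4]<60: continue
        m=l==i; q=P[m]; h=H[m]; mid=q[:,:2].mean(0); out.append(mid)
        d=mid-ctr; a=np.arctan2(d[1],d[0]); rr=(q[:,:2]-ctr)@(d/np.hypot(*d))
        f=lambda r0:np.median(h[abs(rr-r0)<.006])*1e3 if (abs(rr-r0)<.006).any() else np.nan
        print("petal ang %.1f"%np.degrees(a),"r %.3f-%.3f"%(rr.min(),rr.max()),"n",len(q),"h@38,55,72: %.1f %.1f %.1f"%(f(.038),f(.055),f(.072)),"mid",mid.round(4))
    out=np.array(out); print("petal mean ctr",out.mean(0))
    w=(hsv[...,1]<90)&ok&(np.hypot(P[...,0]-ctr[0],P[...,1]-ctr[1])<.03)
    print("centre h",np.percentile(H[w],[20,50,80])*1e3,"xy",P[w][:,:2].mean(0),w.sum())
    g=(hsv[...,1]<90)&ok&(np.hypot(P[...,0]-ctr[0],P[...,1]-ctr[1])<.128)&(np.hypot(P[...,0]-ctr[0],P[...,1]-ctr[1])>.09)&(H>.005)
    print("whet",P[g][:,:2].mean(0),np.median(H[g]))
    return ctr
if __name__=="__main__":
    for n in ["top","side"]:
        s=np.load(n+".npy",allow_pickle=True).item(); R=cv2.Rodrigues(np.array(s["rvec"],float))[0]
        p=np.array(cloud(s)[(195,443) if n=="top" else (294,349)]); print(n,p); measure(s,p)
        if n=="top": print("jar",cloud(s)[313,430],"driver",cloud(s)[97,430],"scriber",cloud(s)[177,376])
E
python3 m.py
```

```text
top [ 0.54979364 -0.16208624  0.05319354]
plane [0.0010609  0.00042708 0.04471869] std 0.0011785796813131857 hullctr [ 0.55236399 -0.16494069] z there 0.04523425413521696
petal ang -6.6 r 0.032-0.083 n 276 h@38,55,72: 2.4 2.5 1.9 mid [ 0.6109 -0.1717]
petal ang 53.2 r 0.034-0.084 n 303 h@38,55,72: 11.1 7.8 4.9 mid [ 0.5884 -0.1168]
petal ang -67.8 r 0.030-0.080 n 285 h@38,55,72: 2.1 2.3 1.9 mid [ 0.5741 -0.2182]
petal ang 110.8 r 0.033-0.084 n 294 h@38,55,72: 2.1 2.1 2.1 mid [ 0.5308 -0.1082]
petal ang -130.3 r 0.030-0.079 n 346 h@38,55,72: 4.9 8.6 12.3 mid [ 0.5153 -0.2087]
petal ang 169.8 r 0.032-0.082 n 310 h@38,55,72: 2.0 2.4 2.4 mid [ 0.494  -0.1544]
petal mean ctr [ 0.55223514 -0.16302499]
centre h [6.92428464 8.04331932 9.06856965] xy [ 0.55205375 -0.16258613] 402
whet [ 0.53263778 -0.27053818] 0.01167112211228323
jar [ 0.36034392 -0.11900847  0.08240015] driver [ 0.73963919 -0.16198646  0.02457269] scriber [ 0.58448003 -0.05066728  0.05313534]
side [ 0.55129081 -0.16320985  0.05609155]
plane [0.00074225 0.0008204  0.04735524] std 0.0007865006265708031 hullctr [ 0.55253088 -0.16338222] z there 0.04763132150446312
petal ang 51.7 r 0.033-0.082 n 267 h@38,55,72: 11.2 8.0 4.9 mid [ 0.5888 -0.1174]
petal ang 111.4 r 0.032-0.084 n 315 h@38,55,72: 2.1 2.1 2.2 mid [ 0.531  -0.1084]
petal ang -7.8 r 0.032-0.082 n 399 h@38,55,72: 1.9 2.0 2.3 mid [ 0.6105 -0.1714]
petal ang 170.5 r 0.032-0.083 n 425 h@38,55,72: 1.7 1.7 1.9 mid [ 0.494  -0.1536]
petal ang -68.4 r 0.031-0.081 n 539 h@38,55,72: 2.1 1.9 2.3 mid [ 0.5741 -0.218 ]
petal ang -128.3 r 0.030-0.084 n 626 h@38,55,72: 4.9 8.5 12.0 mid [ 0.5131 -0.2134]
petal mean ctr [ 0.55191703 -0.1636868 ]
centre h [6.8214085  7.68299253 8.48965552] xy [ 0.55178037 -0.16498845] 587
whet [ 0.53286539 -0.27191914] 0.011762996073236023
```

Both views agree: the petal at about 52° has its inner end up about 9 mm. The petal at about -128° has its outer end up about 10 mm, and the centre is up about 6 mm. I'll start with the centre.

```bash
cat > p.py <<'E'
from h import *
C=np.array([.552,-.1636]); A=np.radians(-128.3)
def pt(ang,r): return C+r*np.array([np.cos(ang),np.sin(ang)])
def press(xy,yaw,ztop,fstop=22,zmin=.043):
    o=[np.pi,0,yaw]
    robot.movel([*xy,.085],o,feed=.15); robot.pause(.15)
    robot.movel([*xy,ztop+.006],o,feed=.06); robot.pause(.15)
    f0=observe()["ft_force"][2]; z=ztop+.006; log=[]
    while z>zmin:
        z-=.0007; robot.movel([*xy,z],o,feed=.02)
        s=observe(); f=s["ft_force"][2]-f0; log.append((round(s["position"][2]*1e3,1),round(f,1)))
        if abs(f)>fstop: break
    print(log[-22:]); robot.movel([*xy,.085],o,feed=.1); print("clock",observe()["clock"])
E
python3 - <<'E'
from p import *
print(observe()["eef_rot"])
best=None
for y in (A,A+np.pi):
    q=solve_ik([*C,.18],[np.pi,0,y]); print(y,q)
    if q is not None and (best is None or abs(q[5])<abs(best[1][5])): best=(y,q)
yaw=best[0]; open("yaw","w").write(str(yaw))
robot.move_gripper(0); robot.move_j(best[1]); print(observe()["clock"],observe()["finger_gap"])
press(C,yaw,.055)
E
```

```text
[-3.14050792e+00 -6.61440879e-05  2.89278929e+00]
-2.239257430308725 None
0.9023352232810682 [-3.51743448e-01  4.01763594e-01  1.50665309e+00 -4.44089210e-16
  1.23317597e+00  3.16717655e-01]
3.725 -0.00027117000342682306
[(np.float64(60.4), np.float64(-0.3)), (np.float64(59.5), np.float64(-1.0)), (np.float64(58.9), np.float64(-1.0)), (np.float64(58.1), np.float64(-0.4)), (np.float64(57.4), np.float64(1.6)), (np.float64(56.8), np.float64(-1.7)), (np.float64(56.0), np.float64(-1.3)), (np.float64(55.3), np.float64(-0.3)), (np.float64(54.6), np.float64(0.1)), (np.float64(54.1), np.float64(-0.0)), (np.float64(53.4), np.float64(2.1)), (np.float64(52.7), np.float64(2.7)), (np.float64(51.9), np.float64(2.1)), (np.float64(51.2), np.float64(2.8)), (np.float64(50.4), np.float64(2.5)), (np.float64(49.8), np.float64(1.7)), (np.float64(49.0), np.float64(1.6)), (np.float64(48.3), np.float64(3.3)), (np.float64(48.0), np.float64(6.7)), (np.float64(47.9), np.float64(13.7)), (np.float64(47.9), np.float64(21.8)), (np.float64(47.8), np.float64(29.5))]
clock 11.4
```

The centre reached a hard stop at 47.8 mm. Next are the two petals.

```bash
python3 - <<'E'
from p import *
from m import measure
yaw=float(open("yaw").read())
press(pt(A+np.pi,.039),yaw,.056)
press(pt(A,.070),yaw,.057)
robot.movel([*pt(A,.07),.14],feed=.2)
robot.move_pose([.45,.1,.25],[np.pi,0,yaw])
for n in ("top","side"):
    s=optics.snapshot(n); cv2.imwrite(f"pics/{n}1.png",s["frame"][...,::-1]); measure(s,C)
print(observe()["clock"])
E
```

```text
[(np.float64(59.8), np.float64(0.2)), (np.float64(59.2), np.float64(-0.1)), (np.float64(58.6), np.float64(0.6)), (np.float64(58.0), np.float64(2.6)), (np.float64(57.2), np.float64(4.1)), (np.float64(56.3), np.float64(4.1)), (np.float64(55.6), np.float64(3.2)), (np.float64(54.9), np.float64(2.9)), (np.float64(54.2), np.float64(3.3)), (np.float64(53.5), np.float64(3.1)), (np.float64(52.8), np.float64(3.3)), (np.float64(52.1), np.float64(3.1)), (np.float64(51.4), np.float64(2.6)), (np.float64(50.7), np.float64(2.3)), (np.float64(50.0), np.float64(2.9)), (np.float64(49.3), np.float64(2.4)), (np.float64(48.6), np.float64(2.5)), (np.float64(48.0), np.float64(3.8)), (np.float64(47.7), np.float64(8.9)), (np.float64(47.5), np.float64(13.6)), (np.float64(47.3), np.float64(18.4)), (np.float64(47.1), np.float64(23.8))]
clock 19.1917
[(np.float64(60.2), np.float64(1.2)), (np.float64(59.7), np.float64(3.6)), (np.float64(58.9), np.float64(4.5)), (np.float64(58.1), np.float64(2.7)), (np.float64(57.4), np.float64(3.3)), (np.float64(56.6), np.float64(3.5)), (np.float64(55.9), np.float64(2.5)), (np.flo
[... 1450 characters left out ...]
44] z there 0.04760795183520565
petal ang 51.8 r 0.032-0.083 n 290 h@38,55,72: 1.6 1.9 1.9 mid [ 0.5884 -0.1167]
petal ang 111.4 r 0.032-0.082 n 309 h@38,55,72: 2.3 2.2 2.3 mid [ 0.5308 -0.1087]
petal ang -8.3 r 0.032-0.082 n 402 h@38,55,72: 2.1 2.1 2.5 mid [ 0.6103 -0.1714]
petal ang 171.0 r 0.032-0.082 n 422 h@38,55,72: 1.7 1.8 2.1 mid [ 0.4938 -0.1537]
petal ang -68.1 r 0.031-0.083 n 541 h@38,55,72: 2.2 2.0 2.3 mid [ 0.5742 -0.2181]
petal ang -128.6 r 0.030-0.083 n 550 h@38,55,72: 2.1 1.9 1.8 mid [ 0.515  -0.2093]
petal mean ctr [ 0.5520959  -0.16297949]
centre h [1.01779956 1.63840012 2.37763324] xy [ 0.55230184 -0.16296745] 507
whet [ 0.53316296 -0.27085916] 0.011753514310792187
29.4917
```

View pics/side1.png

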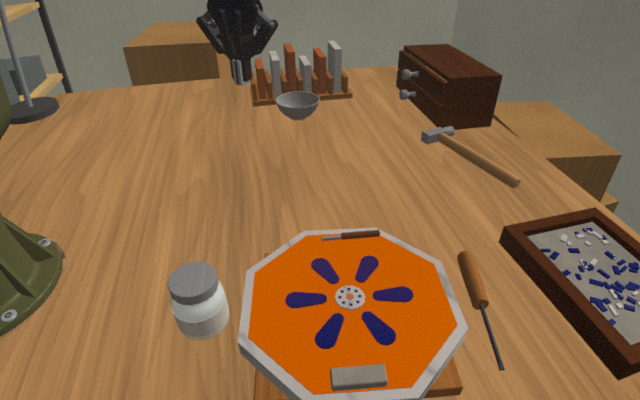

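The side view shows all six petals and the centre (349,296) level. The whetstone (358,377) and scriber (350,235) haven't moved, and the arm is clear of everything.

```bash
python3 -c "
from workcell import robot
print(robot.sign_off())"
```

```text
the job is handed in; nothing more can be done
None
```

The job is handed in: I pressed the centre and the two cocked petals down to their stops at about 30 N or less, all seven stones now measure about 2 mm above the orange face, and the whetstone and scriber were left where they lay.

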